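# Release the ratchet pawl and lower the hold-down arm onto the V-block

### The arm

A 6-joint arm with a two-finger parallel gripper is mounted at the origin on a cart in front of the work surface, level with it; the furniture and walls round the work are solid. World frame = base frame: x ahead of the robot, y to its left, z up, the work surface at z = 0. Lengths are in m, angles in degrees, forces in N, time in s.
With the tool pointing down it reaches from about 0.325 to 0.85 m from the base axis. Payload 4.4 kg.
Tool frame: the origin (TCP) lies at the very end of the fingers, on their centre line; the grasp point (between the pads) lies 19 mm behind it; z points along the fingers, y is the line along which they close (so a half turn about z gives the same grasp; the last joint's range is limited). The gripper opens to 94 mm and grips with 3 to 60 N. Pads are 16 mm wide; open, the fingers measure 119 mm over their backs; the gripper's body (75 mm by 177 mm) begins 78 mm behind the grasp point.
Start: joints at [56.923, 11.837, 88.321, -0, 79.842, -8.623], TCP at [0.238, 0.523, 0.205] pointing down, gripper open.
Joint ranges: [-156.59, 156.59], [-49.26, 127.26], [12.9, 141.05], [-63.56, 243.56], [4.71, 150.69], [-161.64, 161.64]. Speed limits (degrees/s): [159.86, 159.86, 180, 180, 180, 180].

### API

Orientations are given as [roll, pitch, yaw] about the fixed x, y, z axes, in that order (R = Rz(yaw) Ry(pitch) Rx(roll)).
In Python, from cell import manip, imaging, finish_job gives the robot as it stands. The module is installed in compiled form; this text tells all that it offers.
- The arm moves only by the shell command python3 -m pendant 'ROWS'. ROWS is JSON, one flat list of numbers, 7 for each row, row after row: the shift along the tool's x, y, z in m, then the turn, a rotation vector about the tool's x, y, z in rad, then the opening, from -1 (shut) to 1 (fully open). In form: [tx, ty, tz, ax, ay, az, grip, tx, ty, tz, ax, ay, az, grip, ...]. A call has exactly 5 rows; each row shifts and turns the commanded pose from where the row before left it, along the tool's axes as they then stand; what a row does not reach is not made up. A row lasts 1/8 s, in which the tool goes at most 62.5 mm and 10.7 degrees, less where a joint would pass 70% of its speed; a pose out of reach is approached as far as the arm can. A call with a gripper value outside its range is refused whole. The fingers move at their own pace and stop on an object; the grip force is fixed at half the most. Time passes only in rows, so rows that do not move let the fingers close, or fill a call up. It gives the time, the measured TCP pose, the force, the opening and the grip force at its end, in the units of the state.
- manip.state(): the state, without advancing time (a new reading comes with each control period).
- imaging.capture(name): name is "scene" or "top" or "wrist"; returns (picture, depth): 384x512x3 uint8, blue, green, red; 384x512 float32, m along the optical axis (not along the pixel's ray), 0 where there is no reading.
- imaging.camera_model(name): a dict with "K" (3x3 intrinsics, pixels), "k1" (the pictures are not rectified: a ray, as slopes to the right and down, at radius r is drawn at 1 + k1 r^2 times it, then the intrinsics apply), "rvec" (rotation vector, rad) and "tvec" (3), from world to camera coordinates, as OpenCV has them. Camera axes: x right, y down, z forward; pixel columns grow to the right and rows downward; lengths in m; the calibration is good to about 2 mm. A picture is of the moment at which its call begins: read the wrist's pose just before it. camera_model takes no time and is no camera call; for the wrist camera it gives the pose at the moment of the call.
- finish_job(): hands the job in; it is judged then, once.
The state is a dict: "time": time; "qpos": joint angles; "dq": joint speeds; "joint_efforts": joint torques, N m; "eef_pos": TCP position; "eef_rot": TCP orientation; "wrist_force": force on the tool from outside, world axes, zero at the start; "torque": the same for the moment, N m; "opening": opening from 0.0 (shut) to 1.0 (fully open); "gripper_force": force on a finger pad.
Only numpy, scipy, OpenCV 4.12 (cv2) and the standard library are available. Lean on these libraries where they do the work, as an engineer would, in place of code of your own. Each camera call takes 0.05 s, during which the arm holds its last target. There are 200 camera calls.

### The job

Bring the raised hold-down arm of the bench clamp onto the V-block under it: first press the tail of the ratchet pawl down to its stop, so that the pawl's nose comes free of the teeth, then push the arm's cross handle down until the rubber pad rests on the V-block. Only press and push with the fingertips or the outside of the fingers: do not lift or shove the V-block, and leave the small things around the clamp where they are.

Things in the scene. Friction and masses are not known exactly. Their poses are not given: they have to be found in the camera images.
- clamp_base: fixed clamp on a grey base plate 270 x 84 x 10 mm. Origin on the bench surface, under the arm's pivot; x axis along the plate towards the free end of the arm (plate from x = -95 to +175 mm), y across it, z up. The arm and the pawl both swing in its x-z plane, between dark steel cheeks. The highest fixed point is the pawl's bracket, 125 mm above the bench
- hub_pin (a point): centre of the arm's level pivot pin (along the clamp's y), at x = 0, z = 75 mm of the clamp; the arm carries a toothed hub of 52 mm radius round it
- pawl_pin (a point): centre of the pawl's level pivot pin (along the clamp's y), at x = -65 mm, z = 112 mm of the clamp. The pawl is a dark rocker lever: its hooked nose reaches forward over the toothed hub (top 143 mm above the bench, about 26 mm more when free), its tail reaches backward to x = -129 mm
- clamp_arm (a joint): arm angle, rad: 0 = fully raised (0.65 above level), grows as the arm goes down, 0.65 = level with the pad just resting on the V-block, 0.75 = stop if no block is there. Starts between about 0 and 0.35. With the pawl in the teeth it has only about 0.08 of slack; with the pawl free it stays where it is left (stiff pin), and pushing the handle down takes about 2 N
- pawl_lever (a joint): pawl angle, rad: 0 = nose down in the teeth, grows as the tail is pressed down; clear of the teeth from 0.15; 0.40 = stop. No return spring: the pin is stiff and the pawl stays where it is left. Pressing takes 2 to 3 N at the tail
- pawl_tail (a point): the press point: centre of the top face of the pawl's tail, a ribbed steel tab 36 mm long (along the clamp's x) and 34 mm wide, 50 mm behind the pawl's pivot, about 124 mm above the bench at the start and 104 mm when pressed to the stop. It moves with the pawl
- handle (a point): the middle of the axis of the cross handle at the free end of the arm: a black round bar 22 mm in diameter, 70 mm long along the clamp's y, 168 mm from the arm's pivot. It moves with the arm, on a circle about the pivot in the clamp's x-z plane: z = 75 mm when the arm is level. Its top lies 11 mm above this point
- pad (a point): centre of the lower face of the black rubber pad (36 x 48 mm) under the arm, 110 mm along the arm from the pivot and 31 mm below the arm's centre line; 44 mm above the bench when it rests on the V-block
- v_block: loose steel V-block 45 x 45 x 34 mm, 0.3 kg, standing on the base plate under the pad, its groove up. Origin at the centre of its underside (10 mm above the bench), z up
- weight_1: small brass weight with a knob, 26 mm across, 30 mm high, loose on the bench beside the clamp (on the clamp's +y side); leave alone. Origin at the centre of its underside
- bnc_tee: small grey metal T connector 30 x 34 x 14 mm, loose on the bench beside the clamp (on the clamp's -y side); leave alone. Origin at the centre of its underside
There are look-alikes about, which are no part of the job. Leave any turquoise look-alike of the v_block alone.

How it is judged (in metres and radians):
On the way, in this order (a step that is already met when the one before it is completed fails the run):
1. the pawl's tail is pressed down so that its nose is out of the teeth, with the arm still raised (value of joint pawl_lever above 0.3 rad and value of joint clamp_arm below 0.47 rad), for 0.1 s.
2. the arm is pushed down until the pad is on the V-block (value of joint clamp_arm above 0.625 rad and horizontal distance between pad and v_block below 0.018 m), for 0.1 s.
At the end, for the whole second after the job is handed in: arm angle 0.625 to 0.69 rad (pad within about 3 mm of resting on the V-block), pawl still free (above 0.20 rad), V-block upright at rest under the pad (centres within 18 mm), moved less than 10 mm; brass weight and T connector within 20 mm of where they stood (all of step 2 and value of joint clamp_arm below 0.69 rad and value of joint pawl_lever above 0.2 rad and angle between v_block's own z axis and vertical below 0.06 rad and distance of v_block from where it was at the start of the episode below 0.01 m and linear speed of v_block below 0.02 m/s and distance of each of weight_1, bnc_tee from where it was at the start of the episode below 0.02 m); the robot touches nothing.
It fails at once if the V-block is lifted or shoved away (height (world z) of v_block above 0.02 m or distance of v_block from where it was at the start of the episode above 0.02 m).
It fails at once if the brass weight is lifted or knocked away (height (world z) of weight_1 above 0.015 m or distance of weight_1 from where it was at the start of the episode above 0.03 m).
It fails at once if the T connector is lifted or knocked away (height (world z) of bnc_tee above 0.02 m or distance of bnc_tee from where it was at the start of the episode above 0.03 m).
It also fails if it takes over 40 s, if anything falls off the work surface, if the arm or the gripper's body presses on something with over 40 N, if the wrist force passes 120 N, or if a joint passes its speed limit or range.

## Working session

There is one attempt and no reset: what is moved stays moved. The work goes in short steps, Python scripts to look and compute and a shell command to move; the robot and the scene stay as the last step left them, time stands still between calls to the robot, and variables do not carry over. Pictures are saved under pics/ and viewed, at most 10 in all, crops included, and the job is handed in when it is done.

```bash
mkdir -p pics; cat > h.py <<'E'
import numpy as np, cv2
from cell import manip, imaging
def cap(n,f):
    m=imaging.camera_model(n); p,d=imaging.capture(n); cv2.imwrite(f'pics/{f}.png',p); np.savez(f'pics/{f}.npz',p=p,d=d,**{k:np.array(v) for k,v in m.items()}); return p,d,m
def load(f): return np.load(f'pics/{f}.npz')
def world(f,u,v,z=None):
    q=load(f); K=q['K']; k1=float(q['k1']); R=cv2.Rodrigues(q['rvec'])[0]; t=q['tvec'].ravel()
    s=cv2.undistortPoints(np.array([[[u,v]]],float),K,np.array([k1,0,0,0]))[0,0]
    ray=np.array([*s,1.]); c=-R.T@t
    if z is None: return R.T@(ray*np.median(q['d'][int(v)-1:int(v)+2,int(u)-1:int(u)+2])-t)
    w=R.T@ray; return c+w*(z-c[2])/w[2]
E
python3 - <<'E'
from h import *
a=cap('scene','s0')[0];b=cap('top','t0')[0]
for n in('s0','t0'):
    q=load(n);R=cv2.Rodrigues(q['rvec'])[0];print(-R.T@q['tvec'].ravel(),R[2])
cv2.imwrite('pics/t0b.png',cv2.resize(b,(800,600)));cv2.imwrite('pics/s0b.png',cv2.resize(a,(800,600)))
s=manip.state();print(s['time'],s['eef_pos'],s['eef_rot'],s['wrist_force'])
E
```

```text
[ 0.03353398 -0.34414172  0.58821097] [ 0.63671727  0.54127659 -0.54919102]
[0.50027115 0.12179508 1.01767207] [ 0.0867925  -0.02191313 -0.99598538]
0.1 [0.23766394 0.52278998 0.20441735] [-1.79884609e+02 -1.61859158e-02  1.55544526e+02] [-0.61048699 -0.50466386 -0.08190967]
```

View pics/t0b.png

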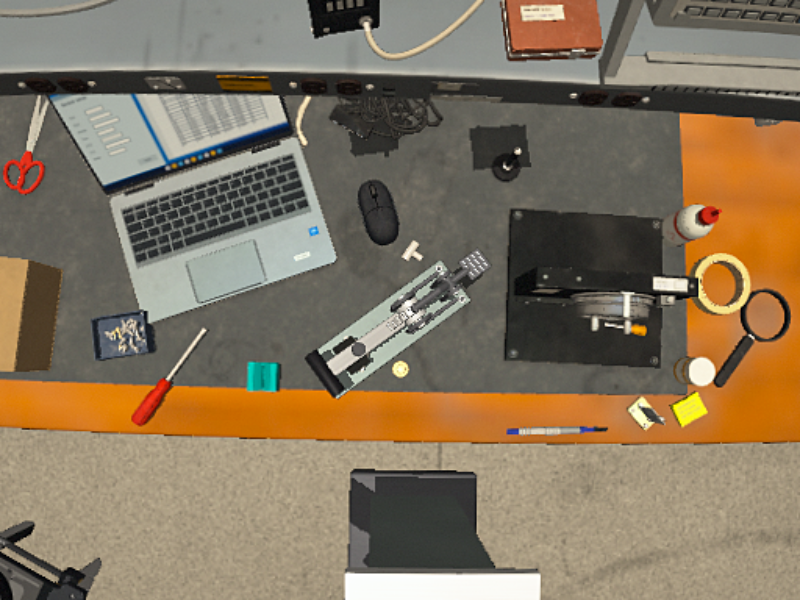

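View pics/s0b.png

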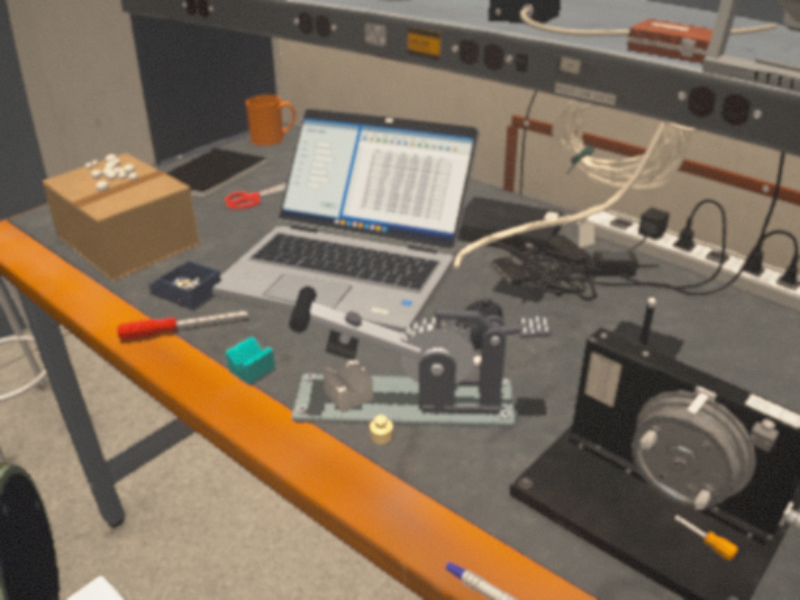

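The top view shows the clamp at about (400,325) in 800x600. The handle is at the lower left (325,372) and the ribbed tail at the upper right (476,263). The weight is at (401,369) and the tee at (412,251). I'll enlarge this area.

```bash
python3 - <<'E'
from h import *
p=load('t0')['p'];cv2.imwrite('pics/t0c.png',cv2.resize(p[145:265,185:335],(750,600),interpolation=cv2.INTER_CUBIC))
E
```

```text
(no output)
```

View pics/t0c.png

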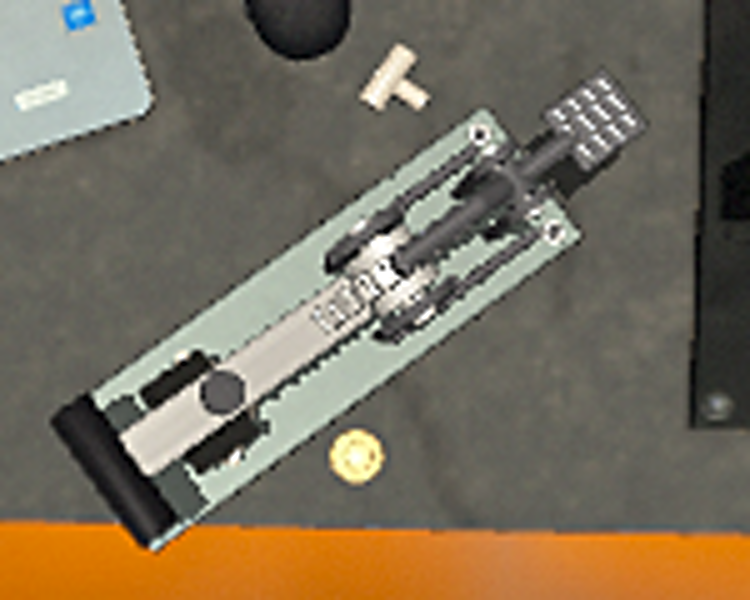

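The crop shows the tail centre at (597,120), the handle axis from (72,412) to (160,535), the plate's rear corners at (485,110) and (580,237), the weight at (357,457) and the tee at (395,78).

```bash
python3 - <<'E'
from h import *
w=lambda u,v,z=None:world('t0',185+(u+.5)/5-.5,145+(v+.5)/5-.5,z)
np.set_printoptions(precision=4,suppress=True)
tail=w(597,120,.124);c1=w(485,110,.01);c2=w(580,237,.01)
print('tail',tail,w(597,120));print('plate',c1,c2,np.linalg.norm(c1-c2))
print('rear mid',(c1+c2)/2)
hd=w(116,474);print('handle depth',hd)
n=(c2-c1)/np.linalg.norm(c2-c1); 
for h in (hd[2],):
  e1=w(72,412,h);e2=w(160,535,h);hm=(e1+e2)/2;print('ends',e1,e2,np.linalg.norm(e1-e2),hm)
ax=hm-tail;ax[2]=0;ax/=np.linalg.norm(ax);print('yaw from tail-handle',np.degrees(np.arctan2(ax[1],ax[0])),'from plate edge',np.degrees(np.arctan2(n[1],n[0]))%180)
O=(tail+ax*.115);O[2]=0;print('origin',O,'origin2',(c1+c2)/2+ax*.095)
print('handle rel x',(hm-O)@ax,'h',hd[2]-.075-.011, 'lift',np.degrees(np.arcsin((hd[2]-.086)/.168)))
y=np.array([-ax[1],ax[0],0])
for nme,p in(('wt',w(357,457,.03)),('tee',w(395,78,.014)),('mouse',w(300,30,.03)),('black',w(700,200))):print(nme,p,(p-O)@ax,(p-O)@y)
s=manip.state();print(s['eef_rot'])
q=load('t0');
for u,v in((60,60),(740,20),(700,300)):print(w(u,v))
E
```

```text
tail [ 0.6334 -0.0224  0.124 ] [ 0.6336 -0.0226  0.123 ]
plate [0.6539 0.0167 0.01  ] [ 0.5902 -0.0328  0.01  ] 0.08067090338730731
rear mid [ 0.6221 -0.0081  0.01  ]
handle depth [0.4701 0.1879 0.1502]
ends [0.4963 0.2077 0.1502] [0.4445 0.1682 0.1502] 0.06513992989954621 [0.4704 0.1879 0.1502]
yaw from tail-handle 127.77863200455346 from plate edge 37.811449585496405
origin [0.563  0.0684 0.    ] origin2 [0.5639 0.067  0.01  ]
handle rel x 0.15116028079138855 h 0.0641799658733666 lift 22.45908594653303
wt [0.4771 0.079  0.03  ] 0.060948354036709416 0.0614319527220776
tee [0.6684 0.0632 0.014 ] -0.06878668551448668 -0.08013481754678975
mouse [0.6887 0.1121 0.03  ] -0.0425177578860741 -0.12618257425402937
black [ 0.6112 -0.0953  0.0053] -0.15899936571520673 0.0621712487086259
[-179.8846   -0.0162  155.5445]
[0.6723 0.2327 0.0187]
[ 0.7023 -0.1121  0.0218]
[ 0.5593 -0.0934  0.016 ]
```

```bash
python3 - <<'E'
from h import *
np.set_printoptions(precision=3,suppress=True)
q=load('t0');K=q['K'];R=cv2.Rodrigues(q['rvec'])[0];t=q['tvec'].ravel()
uv=np.stack(np.meshgrid(np.arange(512),np.arange(384)),-1).reshape(-1,1,2).astype(float)
s=cv2.undistortPoints(uv,K,np.array([float(q['k1']),0,0,0]))[:,0]
d=q['d'].reshape(-1,1);P=(np.c_[s,np.ones(len(s))]*d-t)@R;P=P[d[:,0]>0]
print('max z grid, x rows .85..0.35, y cols .3..-.3 (5cm)')
for x in np.arange(.9,.3,-.05):
  r=[]
  for y in np.arange(.3,-.3,-.05):
    m=(abs(P[:,0]-x)<.025)&(abs(P[:,1]-y)<.025);r.append(P[m,2].max() if m.any() else -1)
  print(round(x,2),np.array(r))
E
```

```text
max z grid, x rows .85..0.35, y cols .3..-.3 (5cm)
0.9 [0.104 0.09  0.023 0.03  0.036 0.403 0.404 0.008 0.405 0.404 0.009 0.007]
0.85 [0.405 0.406 0.476 0.474 0.406 0.414 0.432 0.433 0.504 0.405 0.405 0.423]
0.8 [0.406 0.406 0.48  0.43  0.425 0.414 0.432 0.432 0.525 0.535 0.54  0.542]
0.75 [0.027 0.027 0.021 0.036 0.039 0.007 0.008 0.008 0.027 0.027 0.025 0.026]
0.7 [0.026 0.024 0.024 0.037 0.041 0.018 0.007 0.007 0.026 0.027 0.027 0.027]
0.65 [0.026 0.025 0.024 0.007 0.013 0.025 0.127 0.13  0.163 0.163 0.027 0.027]
0.6 [0.024 0.021 0.007 0.008 0.099 0.144 0.132 0.128 0.165 0.166 0.166 0.165]
0.55 [0.008 0.009 0.013 0.116 0.127 0.145 0.023 0.008 0.027 0.028 0.146 0.162]
0.5 [0.037 0.034 0.153 0.142 0.116 0.031 0.008 0.008 0.028 0.027 0.027 0.027]
0.45 [0.039 0.035 0.155 0.154 0.031 0.03  0.008 0.007 0.007 0.007 0.007 0.008]
0.4 [0.007 0.007 0.007 0.006 0.007 0.006 0.005 0.006 0.017 0.018 0.016 0.016]
0.35 [0.006 0.006 0.005 0.005 0.005 0.005 0.004 0.005 0.01  0.007 0.003 0.003]
0.3 [-1 -1 -1 -1 -1 -1 -1 -1 -1 -1 -1 -1]
```

```bash
python3 -m pendant '[0,0,-0.01,0,0,0.161,-1, 0,0,-0.01,0,0,0.161,-1, 0,0,0,0,0,0.161,-1, -0.05,0,0,0,0,0,-1, -0.05,0,0,0,0,0,-1]'; python3 -m pendant '[-0.055,-0.004,0,0,0,0,-1,-0.055,-0.004,0,0,0,0,-1,-0.055,-0.004,0,0,0,0,-1,-0.055,-0.004,0,0,0,0,-1,-0.055,-0.004,0,0,0,0,-1]'
```

```text
time: 0.72
eef_pos: [0.2994, 0.4436, 0.2248]
eef_rot: [-179.9, 0.0, 128.0]
wrist_force: [0.1, 0.3, 0.4]
opening: 0.506
gripper_force: 0.0
time: 1.35
eef_pos: [0.4529, 0.2135, 0.2251]
eef_rot: [-180.0, -0.0, 127.9]
wrist_force: [0.2, 0.7, -0.3]
opening: 0.007
gripper_force: 0.0
```

```bash
python3 -m pendant '[-0.06,0,0,0,0,0,-1,-0.06,0,0,0,0,0,-1,-0.06,0,0,0,0,0,-1,-0.06,0,0,0,0,0,-1,-0.056,0,0,0,0,0,-1]'; python3 -m pendant '[0,0,0,0,0,0,-1,0,0,0.02,0,0,0,-1,0,0,0.02,0,0,0,-1,0,0,0.02,0,0,0,-1,0,0,0.015,0,0,0,-1]'
```

```text
time: 1.98
eef_pos: [0.6349, -0.0203, 0.2248]
eef_rot: [-180.0, -0.0, 127.8]
wrist_force: [0.8, -0.5, 0.3]
opening: 0.004
gripper_force: 0.0
time: 2.6
eef_pos: [0.6328, -0.0175, 0.1481]
eef_rot: [-179.9, -0.1, 127.9]
wrist_force: [-0.4, -0.7, 0.4]
opening: 0.007
gripper_force: 0.0
```

```bash
python3 - <<'E'
from h import *
print(manip.state()['eef_pos'])
b=cap('top','t1')[0]; a=cap('scene','s1')[0]
cv2.imwrite('pics/m1.png',np.hstack([cv2.resize(b[130:270,180:340],(400,350),interpolation=cv2.INTER_CUBIC),cv2.resize(a[150:290,180:370],(400,350),interpolation=cv2.INTER_CUBIC)]))
E
```

```text
[ 0.63281575 -0.01746218  0.1481262 ]
```

View pics/m1.png

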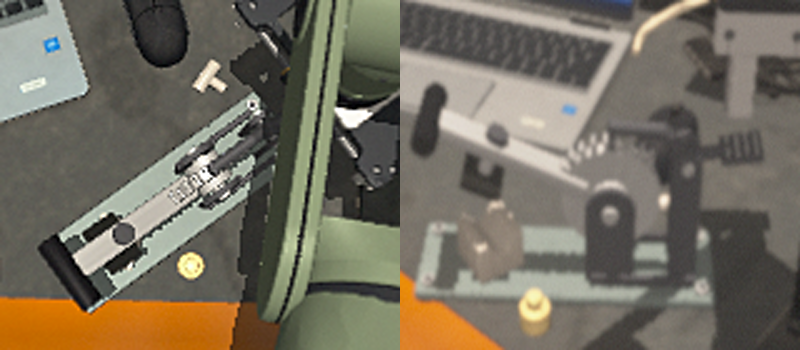

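The fingertips (right panel, about 740,110) sit above the ribbed tail (740,147). Next I press down.

```bash
python3 -m pendant '[-0.004,-0.003,0.006,0,0,0,-1,0,0,0.006,0,0,0,-1,0,0,0.006,0,0,0,-1,0,0,0.006,0,0,0,-1,0,0,0.006,0,0,0,-1]'; python3 -m pendant '[0,0,0.003,0,0,0,-1,0,0,0.003,0,0,0,-1,0,0,0.003,0,0,0,-1,0,0,0.002,0,0,0,-1,0,0,0,0,0,0,-1]'
```

```text
time: 3.32
eef_pos: [0.6348, -0.024, 0.1206]
eef_rot: [180.0, 0.1, 127.9]
wrist_force: [0.3, -1.9, 2.7]
opening: 0.003
gripper_force: 1.0
time: 3.95
eef_pos: [0.6345, -0.0236, 0.1094]
eef_rot: [180.0, 0.0, 127.9]
wrist_force: [0.8, -1.5, 2.0]
opening: 0.003
gripper_force: 1.1
```

```bash
python3 -m pendant '[0,0,0.002,0,0,0,-1,0,0,0.002,0,0,0,-1,0,0,0.001,0,0,0,-1,0,0,0.001,0,0,0,-1,0,0,0,0,0,0,-1]'
```

```text
time: 4.58
eef_pos: [0.6345, -0.0233, 0.1058]
eef_rot: [180.0, 0.0, 127.9]
wrist_force: [-2.5, -0.9, 11.6]
opening: 0.005
gripper_force: 5.5
```

The force rose to 11.6 N at z = 0.106, which is the stop. I lift and go over the handle.

```bash
python3 -m pendant '[0,0,-0.03,0,0,0,-1,0,0,-0.05,0,0,0,-1,0,0,-0.02,0,0,0,-1,0.03,0,0,0,0,0,-1,0.05,0,0,0,0,0,-1]'; python3 -m pendant '[0.05,0,0,0,0,0,-1,0.05,0,0,0,0,0,-1,0.05,0,0,0,0,0,-1,0.034,0,0,0,0,0,-1,0,0,0,0,0,0,-1]'
python3 - <<'E'
from h import *
print(manip.state()['eef_pos'])
b=cap('top','t2')[0]; a=cap('scene','s2')[0]
cv2.imwrite('pics/m2.png',np.hstack([cv2.resize(b[130:270,180:340],(400,350),interpolation=cv2.INTER_CUBIC),cv2.resize(a[150:290,180:370],(400,350),interpolation=cv2.INTER_CUBIC)]))
E
```

```text
time: 5.2
eef_pos: [0.5842, 0.0398, 0.202]
eef_rot: [-179.9, -0.1, 127.7]
wrist_force: [-0.4, -0.4, -0.3]
opening: 0.003
gripper_force: 0.0
time: 5.82
eef_pos: [0.4696, 0.1864, 0.2019]
eef_rot: [-179.8, -0.1, 128.1]
wrist_force: [1.1, 0.0, -0.4]
opening: 0.006
gripper_force: 0.0
[0.46956184 0.18636974 0.20192645]
```

View pics/m2.png

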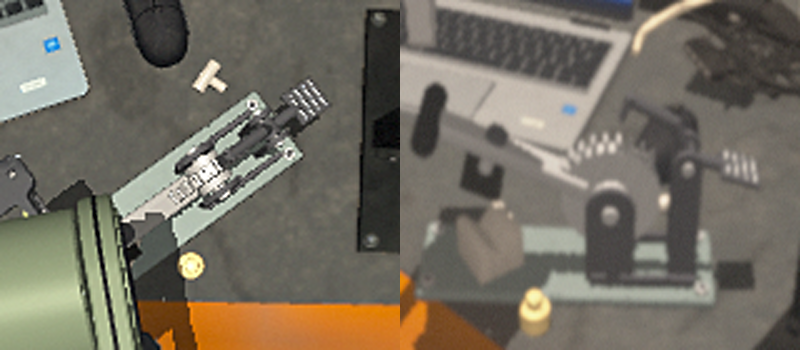

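The pawl's nose is up and its tail down (right panel, 650,110 and 740,165). The fingers are over the handle, so I push down along the arc.

```bash
python3 -m pendant '[0.002,0,0.02,0,0,0,-1,0,0,0.02,0,0,0,-1,0,0,0.01,0,0,0,-1,0.003,0,0.006,0,0,0,-1,0.003,0,0.008,0,0,0,-1]'; python3 -m pendant '[0.003,0,0.008,0,0,0,-1,0.003,0,0.008,0,0,0,-1,0.002,0,0.008,0,0,0,-1,0.002,0,0.008,0,0,0,-1,0.001,0,0.006,0,0,0,-1]'
```

```text
time: 6.55
eef_pos: [0.4681, 0.1908, 0.1399]
eef_rot: [179.9, 0.1, 127.8]
wrist_force: [-0.0, -1.0, 1.9]
opening: 0.005
gripper_force: 0.9
time: 7.18
eef_pos: [0.4607, 0.2003, 0.101]
eef_rot: [180.0, -0.0, 127.9]
wrist_force: [1.7, -0.1, 2.1]
opening: 0.005
gripper_force: 0.9
```

```bash
python3 -m pendant '[0,0,0.004,0,0,0,-1,0,0,0.004,0,0,0,-1,0,0,0.003,0,0,0,-1,0,0,0.001,0,0,0,-1,0,0,0,0,0,0,-1]'; python3 -m pendant '[0,0,0.001,0,0,0,-1,0,0,0.001,0,0,0,-1,0,0,0.001,0,0,0,-1,0,0,0,0,0,0,-1,0,0,0,0,0,0,-1]'
```

```text
time: 7.8
eef_pos: [0.4602, 0.1995, 0.0891]
eef_rot: [-179.9, 0.0, 127.9]
wrist_force: [-0.9, 0.1, 0.7]
opening: 0.006
gripper_force: 0.1
time: 8.43
eef_pos: [0.4608, 0.1998, 0.0863]
eef_rot: [180.0, 0.0, 127.9]
wrist_force: [0.4, 0.6, -0.0]
opening: 0.003
gripper_force: 0.0
```

```bash
python3 -m pendant '[0,0,0.001,0,0,0,-1,0,0,0.001,0,0,0,-1,0,0,0.001,0,0,0,-1,0,0,0,0,0,0,-1,0,0,0,0,0,0,-1]'
python3 - <<'E'
from h import *
a=cap('scene','s3')[0]
cv2.imwrite('pics/m3.png',cv2.resize(a[170:290,170:370],(800,480),interpolation=cv2.INTER_CUBIC))
E
```

```text
time: 9.05
eef_pos: [0.461, 0.2, 0.0857]
eef_rot: [180.0, 0.0, 127.9]
wrist_force: [-5.0, -1.6, 13.0]
opening: 0.006
gripper_force: 6.8
```

View pics/m3.png

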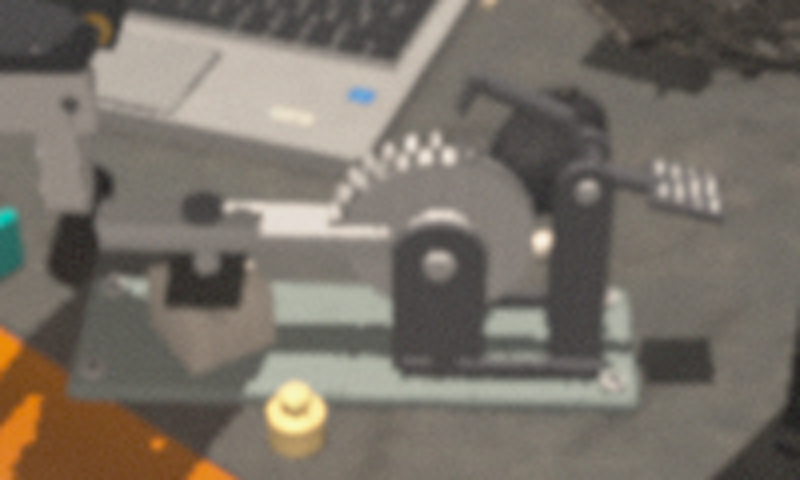

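The pad (205,280) rests on the V-block (215,320), the arm is level, and 13 N at z = 0.0857 confirms contact. The pawl is still free, so I lift off and check.

```bash
python3 -m pendant '[0,0,-0.01,0,0,0,-1,0,0,-0.03,0,0,0,-1,0,0,-0.05,0,0,0,-1,0,0,-0.04,0,0,0,-1,0,0,0,0,0,0,-1]'
python3 - <<'E'
from h import *
a=cap('scene','s4')[0]
cv2.imwrite('pics/m4.png',cv2.resize(a[170:290,170:370],(800,480),interpolation=cv2.INTER_CUBIC))
E
```

```text
time: 9.72
eef_pos: [0.4635, 0.2006, 0.2177]
eef_rot: [179.5, 0.2, 127.9]
wrist_force: [0.2, 0.7, -0.3]
opening: 0.004
gripper_force: 0.0
```

View pics/m4.png

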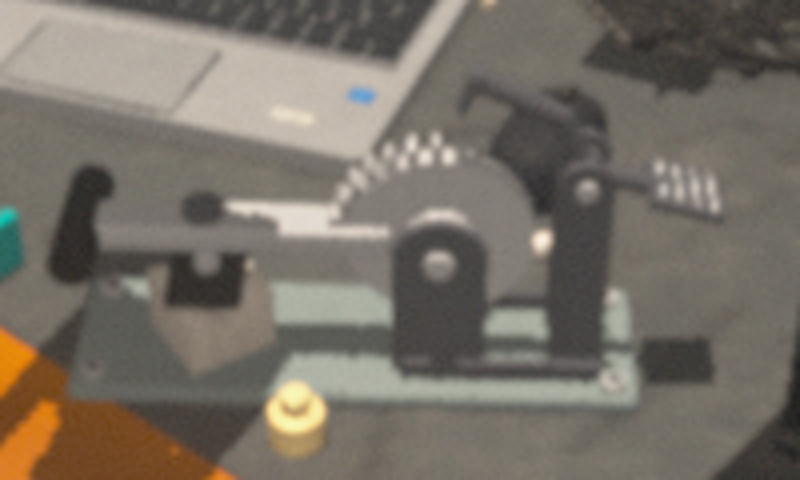

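The arm stayed level with the pad on the block, the pawl is free, and the robot is clear.

```bash
python3 -c "
from cell import finish_job
print(finish_job())"
```

```text
the job is handed in; nothing more can be done
None
```

The job is handed in: in the last camera view the pawl is pressed free, the arm is level with its pad on the V-block, and the gripper is clear of the clamp; no verdict was returned.

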